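Clamp a glued model house with a spring-centred air valve

ROBOT

A 6-joint arm with a two-finger parallel gripper is mounted at the origin on the work surface. World frame = base frame: x ahead of the robot, y to its left, z up, the work surface at z = 0. Lengths are in m, angles in rad, forces in N, time in s.
With the tool pointing down it reaches from about 0.35 to 0.775 m from the base axis. Payload 7.3 kg.
Tool frame: the origin (TCP) lies between the finger pads; the fingertips stand 14 mm ahead of it and the grasp point (between the pads) lies 5 mm behind it; z points along the fingers, y is the direction in which the jaws open and shut (so a half turn about z gives the same grasp; the last joint's range is limited). The gripper opens to 92 mm and grips with 3 to 60 N. Pads are 19 mm wide; open, the fingers measure 130 mm over their backs; the gripper's body (75 mm by 190 mm) begins 47 mm behind the grasp point.
Start: joints at [1.131, 0.342, 1.524, -0, 1.275, -0.146], TCP at [0.152, 0.503, 0.241] pointing down, gripper open.
Joint ranges: [-2.53, 2.53], [-0.77, 2.02], [0.04, 2.7], [-1, 4.14], [0.28, 2.66], [-3.11, 3.11]. Speed limits (rad/s): [2.57, 2.57, 3.14, 3.14, 3.14, 3.14].

INTERFACE

Orientations are given as [roll, pitch, yaw] about the fixed x, y, z axes, in that order (R = Rz(yaw) Ry(pitch) Rx(roll)).
In Python, from cell import robot gives the robot as it stands.
- The arm moves only by the shell command python3 -m creep 'ROWS' [FORCE]. ROWS is JSON, a list that holds one entry, the list of rows, each a list of 7 numbers: the shift along the tool's x, y, z in cm, then the turn, a rotation vector about the tool's x, y, z in degrees, then the gripper command: -1 is shut, 1 is fully open, values between are in proportion. In form: [[[tx, ty, tz, wx, wy, wz, gripper], ...]]. A call has 1 to 8 rows; each row is the pose to reach, as a shift and turn from the pose measured when the call began, along the tool's axes at that moment; what a row does not reach only later rows make up. A row lasts 1/10 s, in which the tool goes at most 50 mm and 8.59 degrees, less where a joint would pass 70% of its speed; a pose out of reach is approached as far as the arm can. A call with a gripper value outside its range is refused whole. The fingers move at their own pace and stop on an object; FORCE is the grip in N (left out, the last holds). Time passes only in rows, so rows that repeat a pose let the fingers close. It gives the time, the measured TCP pose, the force and the opening at its end, in the units of the state.
- robot.observe(): the state, without advancing time (a new reading comes with each control period).
- robot.read_camera(name): name is "side" or "top" or "wrist"; returns the picture (480x640x3 uint8, red, green, blue); there is no depth.
- robot.camera_params(name): a dict with "camera_matrix" (3x3 intrinsics, pixels), "R" (3x3) and "t" (3): a world point X has camera coordinates R X + t. Camera axes: x right, y down, z forward; pixel columns grow to the right and rows downward; lengths in m; the calibration is good to about 2 mm. A picture is of the moment at which its call begins: read the wrist's pose just before it. camera_params takes no time and is no camera call; for the wrist camera it gives the pose at the moment of the call.
- robot.hand_in(): hands the job in, once; it reports no verdict.
Trained networks look in the newest picture that a camera, given by its name, has taken for a name from the list of things; names that differ only in an ending like _2 or _b are one class to them, and where a whole thing is asked for, a point or a joint stands for the part that bears it (a point fixed in the world has none). Each returns a list of dicts, best first, with "score" (0 to 1); they miss things now and then, are a little off and sometimes report something else, mostly with a low value. They report only what shows in the picture. A call takes as long as a camera call. They do not tell look-alikes from the thing itself.
- robot.look_for(camera, label): "centre" ([x, y, z] in m, in the coordinates of the camera as it stood for that picture, good to about 4 mm: the middle of the surface that is visible of it).
- robot.masks_of(camera, label): "mask" (480x640 bool, what is visible of it).
The state is a dict: "time": time; "qpos": joint angles; "qvel": joint speeds; "joint_efforts": joint torques, N m; "tool_pos": TCP position; "tool_rot": TCP orientation; "contact_force": force on the tool from outside, world axes, zero at the start; "torque": the same for the moment, N m; "opening": finger opening in m.
Only numpy, scipy, OpenCV 4.12 (cv2) and the standard library are available. Lean on these libraries where they do the work, as an engineer would, in place of code of your own. Each camera call takes 0.05 s, during which the arm holds its last target.

TASK

The plaster model house has just been glued: slide it squarely into the green glue clamp until it is right up against the back stop. Then push the red-knobbed valve lever fully over, away from the robot, so that the yellow jaw squeezes the house, keep it there for about four seconds, and let the lever spring back to the middle so the jaw opens again, leaving the house in place. Leave the blue lever, the sprayer, the glue bottle and the screwdriver alone.

Things in the scene. Friction and masses are not known exactly. Their poses are not given: they have to be found in the camera images.
- clamp: Green glue clamp bolted to the bench, 50 mm high. Origin on the bench, mid-way across an 84 mm wide channel, open at the front and floored by the bench; the house slides in along +x. Green fixed jaw at right (inner face y = -42 mm), yellow jaw at left (face y = +42 mm when open); both start at x = -35 mm. An air cylinder, 62 mm high, lies left of the yellow jaw, out to y = +234 mm.
- clamp_stop (a point): Middle, at 25 mm height, of the green back stop's face that the house's far end must meet, 50 mm along +x from the clamp's origin. A house that is home has its centre at the clamp's x = 0 and sticks out 15 mm in front of the jaws.
- jaw_face (a point): Middle of the yellow jaw's inner face, 25 mm above the bench. At y = +42 mm of the clamp when open; the red lever drives it towards the fixed jaw, 55 mm per rad, springily. It pushes the house across to the fixed jaw and squeezes it there, face at y = +22 mm, with about 4 to 10 N, and opens by itself when the lever recentres (pulling the lever the other way only opens it further).
- house_center (a point): Centre, 31 mm above the bench, of the loose cream plaster model house: 100 mm long (its x), 64 mm wide (its y), 62 mm high plus an 8 mm parapet, 0.25 to 0.5 kg, dark windows, yellow glue line lengthwise. It starts in front of the clamp's mouth, its x roughly along the clamp's x, somewhat askew. Push it, or pinch it lightly across its width.
- valve_red: Fixed hand valve with red knob and red front plate; origin on the bench under the middle of its 100 x 70 mm base; 44 mm high without the lever. +x is the way its lever is to be pushed (away from the robot). The lever pivots about the valve's y axis, 50 mm above the bench, and stands upright when centred. Red and blue valve may stand in either order.
- red_knob (a point): Centre of the red ball knob, 32 mm diameter, 100 mm above the pivot on a round steel shaft of 12 mm diameter; 150 mm above the bench when the lever is centred.
- red_lever (a joint): Angle of the red lever, rad: 0 centred, +0.6 fully over towards the valve's +x (stop), -0.6 fully the other way. A spring returns it to 0 when let go; held over against the clamped house it needs about 8 to 14 N at the knob.
- valve_blue: An identical valve with a blue knob, for another line; its base is like the red one's. Leave its lever alone.
- blue_lever (a joint): Angle of the blue lever, rad: 0 centred, spring-returned. Its knob is 150 mm above the bench.
- sprayer: Grey pump sprayer standing on the bench, bystander, 116 mm diameter, 205 mm high; origin under its centre.
- glue: White glue bottle with an orange cap, standing, bystander, 52 mm diameter, 120 mm high; origin under its centre.
- screwdriver: Screwdriver lying on the bench, bystander, roughly 200 mm long; origin at its middle, below.
Mind the look-alikes: they are no part of the job. Leave any turquoise look-alike of the part that bears house_center alone.

How it is judged:
On the way, in this order (a step that is already met when the one before it is completed fails the run):
1. the house is home in the clamp, against the back stop, with the jaw still open (x of house_center in the frame of clamp between -0.008 and 0.006 m and y of house_center in the frame of clamp between -0.018 and 0.018 m and angle between the x axis of house_center and the x axis of clamp, either way round below 0.15 rad and angle between house_center's own z axis and vertical below 0.1 rad and y of jaw_face in the frame of clamp above 0.034 m), for 0.2 s.
2. the red lever is held over away from the robot so that the jaw squeezes the house against the fixed jaw, for 3 s (x of house_center in the frame of clamp between -0.008 and 0.006 m and y of house_center in the frame of clamp between -0.018 and 0.018 m and angle between the x axis of house_center and the x axis of clamp, either way round below 0.15 rad and angle between house_center's own z axis and vertical below 0.1 rad and value of joint red_lever above 0.45 rad and y of jaw_face in the frame of clamp below 0.027 m and y of house_center in the frame of clamp below -0.005 m), for 3 s.
At the end, for the whole second after the job is handed in: The house stands upright in the clamp, its centre between 8 mm short of and 6 mm past home along the channel, within 18 mm of the channel's middle line and within 0.15 rad of square; both levers are within 0.06 rad of centre and the yellow jaw is open to within 6 mm (x of house_center in the frame of clamp between -0.008 and 0.006 m and y of house_center in the frame of clamp between -0.018 and 0.018 m and angle between the x axis of house_center and the x axis of clamp, either way round below 0.15 rad and angle between house_center's own z axis and vertical below 0.1 rad and not (value of joint red_lever above 0.06 rad or value of joint red_lever below -0.06 rad) and not (value of joint blue_lever above 0.06 rad or value of joint blue_lever below -0.06 rad) and y of jaw_face in the frame of clamp above 0.036 m); the robot touches nothing.
It fails at once if the blue lever was moved by more than 0.2 rad (value of joint blue_lever above 0.2 rad or value of joint blue_lever below -0.2 rad).
It fails at once if the house was tipped (angle between house_center's own z axis and vertical above 0.5 rad).
It fails at once if the sprayer, glue bottle or screwdriver was moved by more than 30 mm (distance of any of sprayer, glue, screwdriver from where it was at the start of the episode above 0.03 m).
It also fails if it takes over 70 s, if anything falls off the work surface, if the arm or the gripper's body presses on something with over 40 N, if the wrist force passes 120 N, or if a joint passes its speed limit or range.

## Working session

There is one attempt and no reset: what is moved stays moved. The work goes in short steps, Python scripts to look and compute and a shell command to move; the robot and the scene stay as the last step left them, time stands still between calls to the robot, and variables do not carry over. Pictures are saved under pics/ and viewed, and the job is handed in when it is done.

```bash
ls; mkdir -p pics
python3 - <<'E'
from cell import robot
import cv2
print(robot.observe())
for c in ["side","top","wrist"]:
    im=robot.read_camera(c); cv2.imwrite(f"pics/{c}0.png",im[:,:,::-1])
    p=robot.camera_params(c); print(c,p)
E
```

```text
pics
{'time': 0.0, 'qpos': array([ 1.13099525e+00,  3.42766988e-01,  1.52503426e+00,  1.95365725e-06,
        1.27537915e+00, -1.45995429e-01]), 'qvel': array([ 0.00201371,  0.00016597, -0.00128699, -0.0004612 ,  0.00091996,
       -0.0001145 ]), 'joint_efforts': array([-5.43943825e-04, -4.31248355e+01, -2.44217777e+01,  7.19388644e-02,
        5.59698092e-02, -1.19373485e-04]), 'tool_pos': array([0.15184754, 0.50215617, 0.24001595]), 'tool_rot': array([-3.14002207e+00, -2.32829634e-04,  2.84778626e+00]), 'contact_force': array([-0.09710069, -0.26069407,  0.26309034]), 'torque': array([ 0.01007605, -0.02446385, -0.0522584 ]), 'opening': 0.09164165099745555}
side {'camera_matrix': array([[535.31044372,   0.        , 312.52658031],
       [  0.        , 535.31044372, 238.25664204],
       [  0.        ,   0.        ,   1.        ]]), 'R': array([[ 0.94881403, -0.31526075, -0.0190418 ],
       [-0.2295088 , -0.64680429, -0.72730319],
       [ 0.21697383,  0.69444573, -0.6860521 ]]), 't': array([-0.49698802,  0.23716036,  1.27161614])}
top {'camera_matrix': array([[518.97459365,   0.        , 321.10026372],
       [  0.        , 518.97459365, 245.67598091],
       [  0.        ,   0.        ,   1.        ]]), 'R': array([[-0.01449185, -0.99984009, -0.01047736],
       [-0.9946681 ,  0.01548532, -0.10195873],
       [ 0.10210468,  0.00894392, -0.99473345]]), 't': array([0.06880143, 0.54493036, 1.25082209])}
wrist {'camera_matrix': array([[381.70839253,   0.        , 310.82994002],
       [  0.        , 381.70839253, 240.70292627],
       [  0.        ,   0.        ,   1.        ]]), 'R': array([[ 0.29027995,  0.95693966, -0.00201095],
       [ 0.91763977, -0.27776136,  0.28422858],
       [ 0.27143104, -0.08435119, -0.95875444]]), 't': array([-0.52329145, -0.03615499,  0.39128422])}
```

View pics/top0.png

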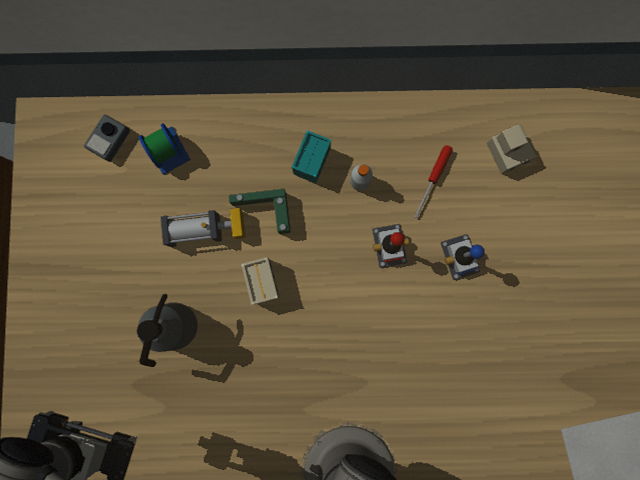

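View pics/side0.png

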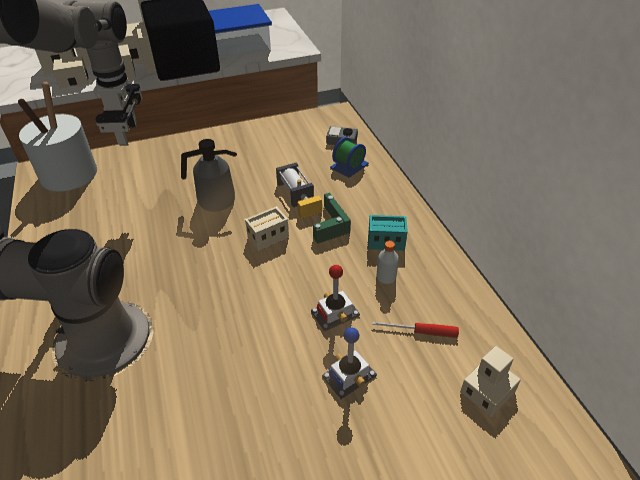

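```bash
cat > h.py <<'E'
from cell import robot
import numpy as np, cv2
def w(cam,c):
    p=robot.camera_params(cam); return np.array(p["R"]).T@(np.array(c)-np.array(p["t"]))
def back(cam,u,v,z):
    p=robot.camera_params(cam);K=p["camera_matrix"];R=p["R"];t=p["t"]
    d=R.T@np.linalg.inv(K)@np.array([u,v,1.]);o=-R.T@t
    return o+d*(z-o[2])/d[2]
def proj(cam,X):
    p=robot.camera_params(cam);q=p["camera_matrix"]@(p["R"]@np.array(X)+p["t"]);return q[:2]/q[2]
E
python3 - <<'E'
from h import *
np.set_printoptions(precision=4,suppress=True)
for cam in ["top","side"]:
  for l in ["clamp","house_center","valve_red","red_knob","valve_blue","sprayer","glue","screwdriver","jaw_face"]:
    for r in robot.look_for(cam,l)[:3]: print(cam,l,round(r["score"],2),w(cam,r["centre"]))
E
```

```text
top clamp 0.93 [0.6034 0.3082 0.0527]
top clamp 0.54 [ 0.5393 -0.1057  0.0456]
top house_center 0.93 [0.4629 0.2056 0.0656]
top house_center 0.69 [0.7643 0.0819 0.0612]
top valve_red 0.58 [ 0.5401 -0.1054  0.0442]
top valve_red 0.26 [0.6074 0.3081 0.0545]
top valve_blue 0.97 [ 0.5144 -0.276   0.0422]
top sprayer 0.97 [0.3582 0.4073 0.1405]
top glue 0.63 [ 0.7034 -0.0383  0.0821]
top screwdriver 0.88 [ 0.7416 -0.2387  0.0212]
top jaw_face 0.75 [0.5999 0.2614 0.0559]
side clamp 0.69 [0.6064 0.2543 0.0522]
side clamp 0.69 [ 0.5082 -0.2903  0.1552]
side house_center 0.88 [0.4526 0.1838 0.0612]
side house_center 0.7 [0.7563 0.0674 0.0645]
side valve_red 0.64 [ 0.5402 -0.1295  0.0418]
side red_knob 0.68 [ 0.545  -0.1171  0.1547]
side valve_blue 0.79 [ 0.5074 -0.2999  0.0429]
side sprayer 0.69 [0.3496 0.3957 0.1127]
side glue 0.66 [ 0.7031 -0.0557  0.0685]
side screwdriver 0.62 [ 0.737  -0.2425  0.0214]
side jaw_face 0.76 [0.5995 0.2566 0.037 ]
```

Run:
```python
from h import *
im=cv2.imread("pics/top0.png")
cv2.imwrite("pics/c1.png",cv2.resize(im[175:315,150:310],None,fx=5,fy=4.2857,interpolation=cv2.INTER_CUBIC)) 
cv2.imwrite("pics/c2.png",cv2.resize(im[210:290,360:500],None,fx=5,fy=5,interpolation=cv2.INTER_CUBIC))
im=cv2.imread("pics/side0.png")
cv2.imwrite("pics/c3.png",cv2.resize(im[150:260,240:400],None,fx=5,fy=5,interpolation=cv2.INTER_CUBIC))
```

```text
(no output)
```

View pics/c1.png

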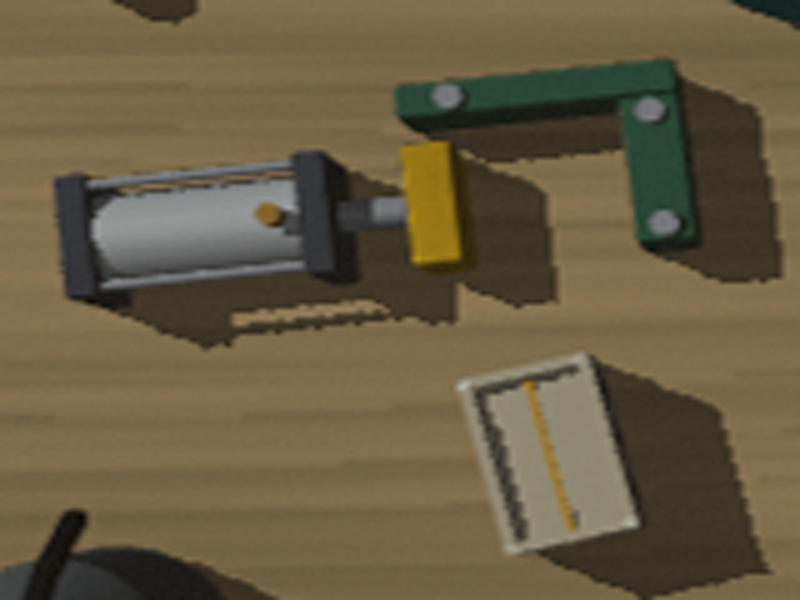

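View pics/c2.png

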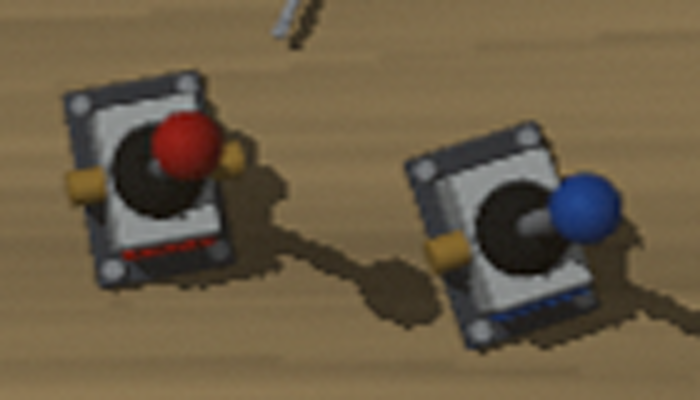

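View pics/c3.png

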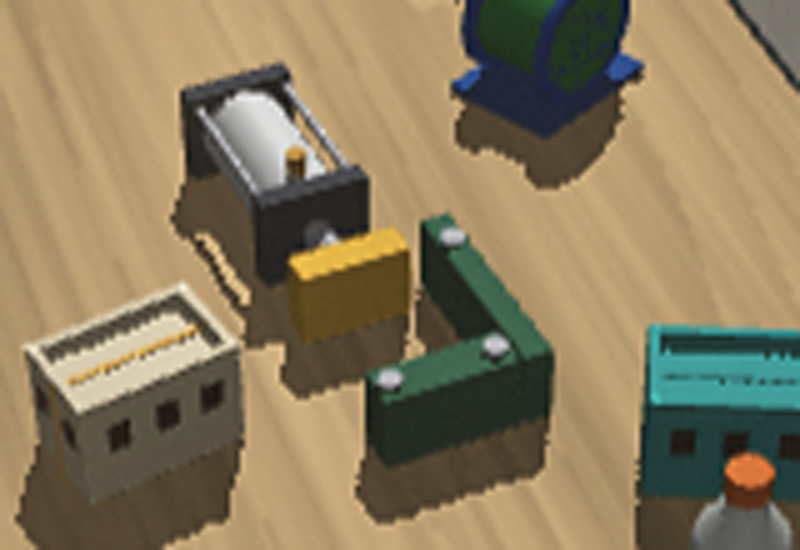

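Run:
```python
from h import *
np.set_printoptions(precision=4,suppress=True)
def cp(x,y,z): return back("top",150+(x-2)/5,175+(y-2)/4.2857,z)
H=[cp(*p,.07) for p in [(460,383),(587,353),(640,522),(510,552)]]
print(H); print("house c",np.mean(H,0)); 
for a,b in [(0,1),(1,2),(2,3),(3,0)]:
  d=H[b]-H[a]; print(np.linalg.norm(d),np.degrees(np.arctan2(d[1],d[0])))
for n,a,b in [("fixed",(638,243),(620,107)),("fixed outer",(698,234),(676,65)),("stop",(408,125),(620,97)),("stopback",(397,88),(672,60)),("jaw",(463,264),(450,143)),("jawouter",(413,265),(403,145))]:
  A=cp(*a,.05);B=cp(*b,.05);d=B-A;print(n,A,B,np.linalg.norm(d),np.degrees(np.arctan2(d[1],d[0])))
def c2(x,y,z): return back("top",360+(x-2)/5,210+(y-2)/5,z)
print("knobs",c2(188,146,.15),c2(585,208,.15))
for n,q in [("red",[(80,104),(188,84),(218,250),(113,270)]),("blue",[(425,170),(528,135),(587,297),(482,330)])]:
  Q=[c2(*p,.012) for p in q]; print(n,np.mean(Q,0),[np.degrees(np.arctan2(*(Q[i]-Q[j])[1::-1])) for i,j in((0,3),(1,2))],np.linalg.norm(Q[0]-Q[1]),np.linalg.norm(Q[0]-Q[3]))
```

```text
[array([0.501, 0.25 , 0.07 ]), array([0.5168, 0.1894, 0.07  ]), array([0.4229, 0.1647, 0.07  ]), array([0.4074, 0.2262, 0.07  ])]
house c [0.462  0.2076 0.07  ]
0.06257174558644933 -75.39701664555615
0.09701301162126018 -165.2474949461933
0.06344477805066971 104.18708165699569
0.09655412796296162 14.236142330488441
fixed [0.5806 0.1666 0.05  ] [0.659 0.175 0.05 ] 0.07886902971819391 6.08307682402978
fixed outer [0.5853 0.1374 0.05  ] [0.683  0.1474 0.05  ] 0.09816713715949656 5.840991144143017
stop [0.6503 0.2789 0.05  ] [0.6648 0.175  0.05  ] 0.10494096367933423 -82.053870670056
stopback [0.6719 0.2844 0.05  ] [0.6859 0.1493 0.05  ] 0.13576390131574292 -84.07075585566915
jaw [0.57   0.2519 0.05  ] [0.6396 0.2583 0.05  ] 0.06991994614111664 5.282776461390069
jawouter [0.5698 0.2762 0.05  ] [0.6388 0.2813 0.05  ] 0.06921958086692379 4.229769750975458
knobs [ 0.5462 -0.1103  0.15  ] [ 0.5157 -0.2854  0.15  ]
red [ 0.5467 -0.1099  0.012 ] [np.float64(9.717852843453711), np.float64(8.475417631201255)] 0.055005205778524746 0.08460570973723075
blue [ 0.516  -0.2855  0.012 ] [np.float64(17.38367325149746), np.float64(17.548343498457733)] 0.054539174144602506 0.083864598747272
```

```bash
cat >> h.py <<'E'
from scipy.spatial.transform import Rotation as Ro
def go(x,y,z,yawdeg,rp=(180,0)):
    s=robot.observe(); R=Ro.from_euler('xyz',s["tool_rot"])
    d=R.inv().apply(np.array([x,y,z])-s["tool_pos"])*100
    T=Ro.from_euler('xyz',[rp[0],rp[1],yawdeg],degrees=True)
    rv=np.degrees((R.inv()*T).as_rotvec())
    print("t",round(s["time"],2),"pos",s["tool_pos"].round(4),"rpy",np.degrees(s["tool_rot"]).round(1),"F",s["contact_force"].round(1),"op",round(s["opening"],4))
    print("shift cm",d.round(2),"turn",rv.round(1))
E
python3 -c "
from h import *
go(.462,.2075,.24,194.5);go(.462,.2075,.30,194.5)"
```

```text
t 1.05 pos [0.152  0.5025 0.2408] rpy [180.    0.  163.2] F [-0.3 -0.1 -0. ] op 0.0916
shift cm [-38.21 -19.26   0.07] turn [  0.    0.  -31.3]
t 1.05 pos [0.152  0.5025 0.2408] rpy [180.    0.  163.2] F [-0.3 -0.1 -0. ] op 0.0916
shift cm [-38.21 -19.26  -5.93] turn [  0.    0.  -31.3]
```

```bash
python3 -m creep '[[[0,0,-7,0,0,0,1],[0,0,-7,0,0,0,1],[-38.2,-19.3,-7,0,0,-31.3,1],[-38.2,-19.3,-7,0,0,-31.3,1],[-38.2,-19.3,-7,0,0,-31.3,1],[-38.2,-19.3,-7,0,0,-31.3,1],[-38.2,-19.3,-7,0,0,-31.3,1],[-38.2,-19.3,-7,0,0,-31.3,1]]]'; python3 -c "
from h import *
go(.462,.2075,.20,194.5)"
```

```text
time: 1.85
tool_pos: [0.3528, 0.3114, 0.311]
tool_rot: [3.141, 0.001, -2.888]
contact_force: [0.3, 1.6, -0.7]
opening: 0.0914
t 1.85 pos [0.3528 0.3114 0.311 ] rpy [ 180.     0.  -165.5] F [ 0.3  1.6 -0.7] op 0.0914
shift cm [ -7.95 -12.8   11.1 ] turn [0. 0. 0.]
```

```bash
python3 -m creep '[[[-8,-12.8,0,0,0,0,1],[-8,-12.8,0,0,0,0,1],[-8,-12.8,0,0,0,0,1],[-8,-12.8,8,0,0,0,1],[-8,-12.8,11,0,0,0,1],[-8,-12.8,11,0,0,0,1],[-8,-12.8,11,0,0,0,1],[-8,-12.8,11,0,0,0,1]]]'
python3 - <<'E'
from h import *
im=robot.read_camera("wrist"); cv2.imwrite("pics/w1.png",im[:,:,::-1])
go(.462,.2075,.071,194.5)
for p in [(.501,.25,.07),(.5168,.1894,.07),(.4229,.1647,.07),(.4074,.2262,.07),(.5806,.1666,.05),(.659,.175,.05),(.57,.2519,.05)]: print(proj("wrist",p))
E
```

```text
time: 2.65
tool_pos: [0.4636, 0.2083, 0.2032]
tool_rot: [3.141, 0.004, -2.887]
contact_force: [-0.0, -0.8, 0.5]
opening: 0.092
t 2.7 pos [0.4638 0.2084 0.2036] rpy [ 180.     0.3 -165.4] F [ 0.1  0.3 -0.1] op 0.092
shift cm [ 0.26 -0.05 13.26] turn [0.  0.3 0.1]
[351.58399521 289.44189224]
[272.23659864 289.48738181]
[267.83456099 164.64938704]
[356.41210974 165.2939207 ]
[233.12064227 338.61382657]
[225.70512724 411.81596869]
[329.57260787 349.75066734]
```

View pics/w1.png

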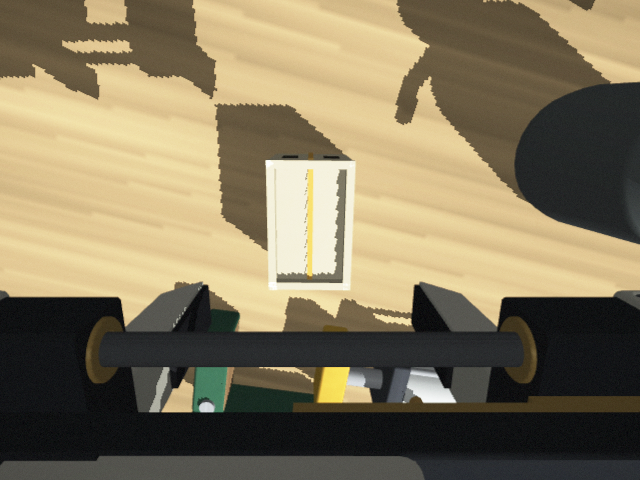

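```bash
python3 -m creep '[[[0.3,0,5,0,0,0,1],[0.3,0,10,0,0,0,1],[0.3,0,13.3,0,0,0,1],[0.3,0,13.3,0,0,0,1],[0.3,0,13.3,0,0,0,-0.2],[0.3,0,13.3,0,0,0,-0.2],[0.3,0,13.3,0,0,0,-0.2],[0.3,0,13.3,0,0,0,-0.2]]]' 10; python3 -m creep '[[[0,0,0,0,0,0,-0.2],[0,0,0,0,0,0,-0.2],[0,0,0,0,0,0,-0.2]]]'
python3 - <<'E'
from h import *
im=robot.read_camera("wrist"); cv2.imwrite("pics/w2.png",im[:,:,::-1])
im=robot.read_camera("side"); cv2.imwrite("pics/s2.png",cv2.resize(im[130:280,220:420,::-1],None,fx=4,fy=4))
go(.54,.2056,.071,185.6)
E
```

```text
time: 3.5
tool_pos: [0.4625, 0.2081, 0.0722]
tool_rot: [3.141, 0.008, -2.887]
contact_force: [0.5, -1.1, 1.0]
opening: 0.0645
time: 3.8
tool_pos: [0.4624, 0.2081, 0.0722]
tool_rot: [3.141, 0.008, -2.887]
contact_force: [-0.6, 0.1, 0.7]
opening: 0.0639
t 3.9 pos [0.4624 0.2081 0.0722] rpy [ 180.     0.5 -165.4] F [-0.4 -0.3  0.5] op 0.0637
shift cm [-7.45 -2.2   0.18] turn [0.1 0.5 9. ]
```

View pics/w2.png

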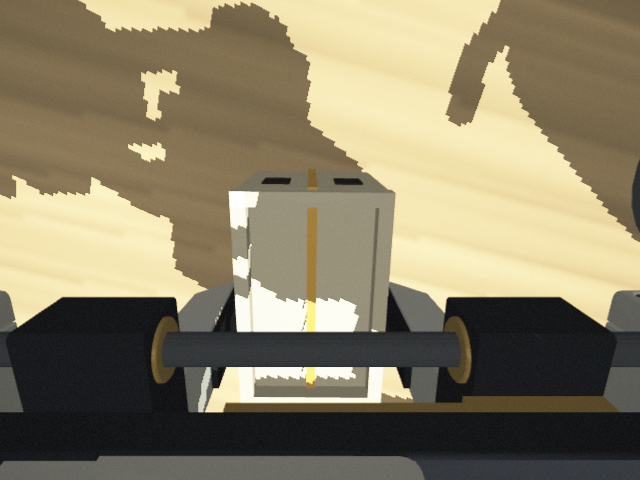

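View pics/s2.png

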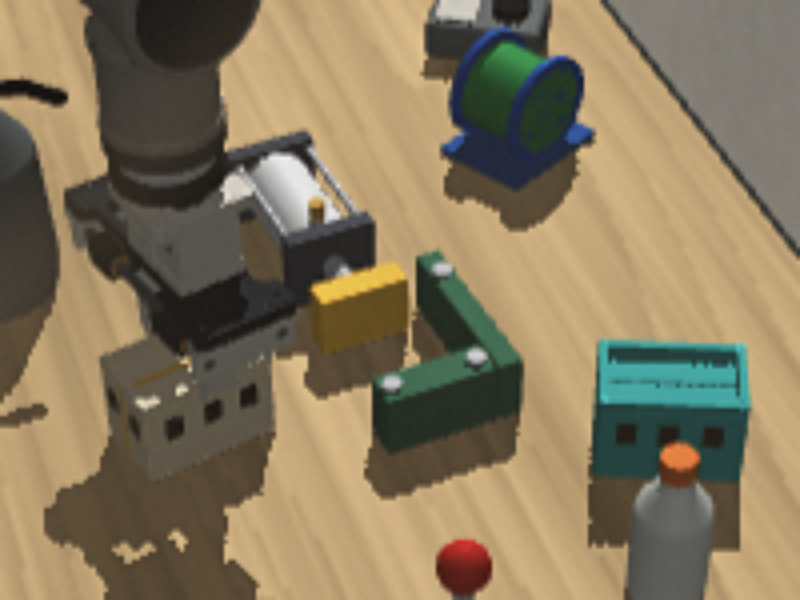

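```bash
python3 -c "
from h import *
go(.5105,.2028,.072,185.6);go(.608,.2124,.072,185.6)"
```

```text
t 3.9 pos [0.4624 0.2081 0.0722] rpy [ 180.     0.5 -165.4] F [-0.4 -0.3  0.5] op 0.0637
shift cm [-4.53 -1.73  0.05] turn [0.1 0.5 9. ]
t 3.9 pos [0.4624 0.2081 0.0722] rpy [ 180.     0.5 -165.4] F [-0.4 -0.3  0.5] op 0.0637
shift cm [-14.2   -3.26   0.13] turn [0.1 0.5 9. ]
```

```bash
python3 -m creep '[[[-1,-0.4,0,0,0,2,-0.2],[-2,-0.8,0,0,0,4,-0.2],[-3,-1.2,0,0,0,6,-0.2],[-4,-1.6,0,0,0.3,8,-0.2],[-4.5,-1.75,0,0,0.5,9,-0.2],[-4.5,-1.75,0,0,0.5,9,-0.2],[-4.5,-1.75,0,0,0.5,9,-0.2]]]'
python3 - <<'E'
from h import *
im=robot.read_camera("wrist"); cv2.imwrite("pics/w3.png",im[:,:,::-1])
im=robot.read_camera("top"); cv2.imwrite("pics/t3.png",cv2.resize(im[160:320,150:330,::-1],None,fx=4,fy=3.75))
go(.600,.2116,.072,185.6)
E
```

```text
time: 4.6
tool_pos: [0.5102, 0.2024, 0.0722]
tool_rot: [3.141, -0.001, -3.044]
contact_force: [1.0, 0.2, -2.7]
opening: 0.0637
t 4.7 pos [0.5099 0.2025 0.0724] rpy [ 1.800e+02 -1.000e-01 -1.744e+02] F [ 0.5  0.9 -3.3] op 0.0637
shift cm [-9.06  0.02  0.03] turn [ 0.  -0.1  0. ]
```

View pics/w3.png

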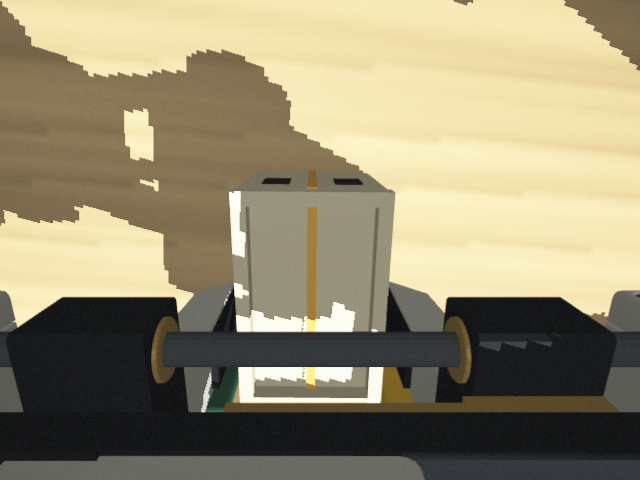

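View pics/t3.png

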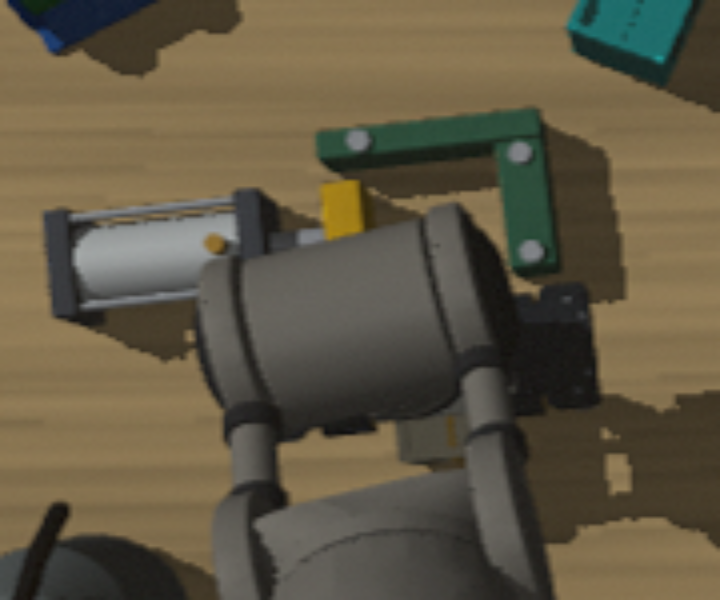

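```bash
python3 - <<'E'
from h import *
s=robot.observe();R=Ro.from_euler('xyz',s["tool_rot"])
for u,v in [(230,191),(394,191),(312,191)]: print(R.inv().apply(back("wrist",u,v,.070)-s["tool_pos"]))
E
python3 -m creep '[[[-1.5,0,0,0,0,0,-0.2],[-3,0,0,0,0,0,-0.2],[-4.5,0,0,0,0,0,-0.2],[-6,0,0,0,0,0,-0.2],[-7,0,0,0,0,0,-0.2],[-8,0,0,0,0,0,-0.2],[-8.5,0,0,0,0,0,-0.2],[-8.5,0,0,0,0,0,-0.2]]]'
python3 - <<'E'
from h import *
im=robot.read_camera("top"); cv2.imwrite("pics/t4.png",cv2.resize(im[160:320,150:330,::-1],None,fx=4,fy=3.75))
im=robot.read_camera("side"); cv2.imwrite("pics/s4.png",cv2.resize(im[130:280,220:420,::-1],None,fx=4,fy=4))
go(.610,.2126,.072,185.6)
E
```

```text
[ 0.05305293 -0.0322359   0.00244167]
[0.05301359 0.03101577 0.00249354]
[ 0.05303326 -0.00060659  0.00246761]
time: 5.5
tool_pos: [0.5946, 0.2109, 0.0722]
tool_rot: [3.141, -0.001, -3.043]
contact_force: [-0.5, -0.2, -2.2]
opening: 0.0639
t 5.6 pos [0.594  0.2109 0.0722] rpy [ 1.800e+02 -1.000e-01 -1.744e+02] F [ 0.7  0.4 -2. ] op 0.0638
shift cm [-1.61  0.01  0.02] turn [ 0.  -0.1  0. ]
```

View pics/s4.png

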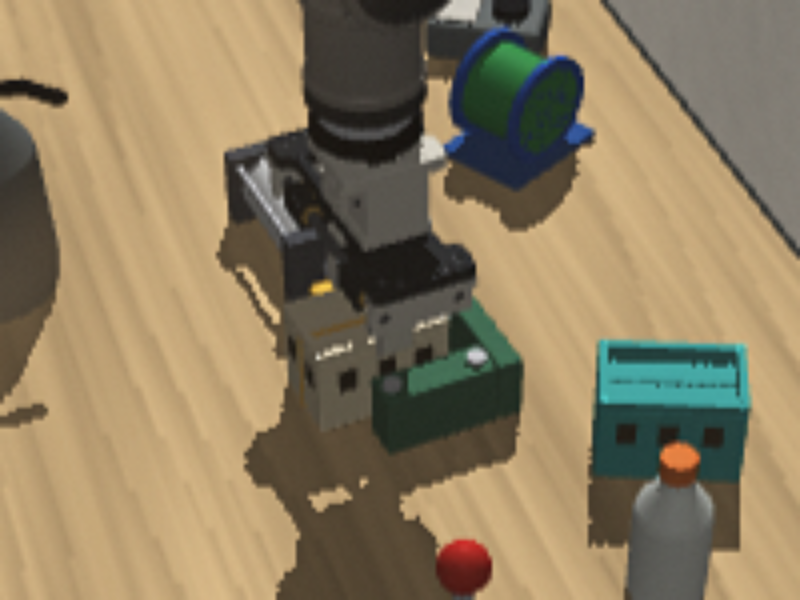

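```bash
python3 -m creep '[[[-0.6,0,0,0,0,0,-0.2],[-1.2,0,0,0,0,0,-0.2],[-1.6,0,0,0,0,0,-0.2],[-1.6,0,0,0,0,0,-0.2]]]';  python3 -m creep '[[[-0.2,0,0,0,0,0,-0.2],[-0.3,0,0,0,0,0,-0.2],[-0.3,0,0,0,0,0,-0.2]]]'
```

```text
time: 6.0
tool_pos: [0.6108, 0.2125, 0.0721]
tool_rot: [3.141, -0.001, -3.043]
contact_force: [1.4, 0.5, -0.9]
opening: 0.0633
time: 6.3
tool_pos: [0.6121, 0.2124, 0.0721]
tool_rot: [3.141, -0.005, -3.043]
contact_force: [-6.5, -2.3, 3.6]
opening: 0.0637
```

```bash
python3 -m creep '[[[0,0,0,0,0,0,0.65],[0,0,0,0,0,0,0.65],[0,0,0,0,0,0,0.65],[0,0,-2,0,0,0,0.65],[0,0,-6,0,0,0,0.65],[0,0,-10,0,0,0,0.65],[0,0,-14,0,0,0,0.65]]]';  python3 - <<'E'
from h import *
im=robot.read_camera("top"); cv2.imwrite("pics/t5.png",cv2.resize(im[160:320,150:330,::-1],None,fx=4,fy=3.75))
im=robot.read_camera("side"); cv2.imwrite("pics/s5.png",cv2.resize(im[130:280,220:420,::-1],None,fx=4,fy=4))
im=robot.read_camera("wrist"); cv2.imwrite("pics/w5.png",im[:,:,::-1])
go(.4,.1,.25,185)
E
```

```text
time: 7.0
tool_pos: [0.6128, 0.2124, 0.2137]
tool_rot: [3.141, -0.005, -3.043]
contact_force: [1.0, -0.6, 0.1]
opening: 0.0758
t 7.15 pos [0.6144 0.2128 0.2158] rpy [ 1.799e+02  1.000e-01 -1.744e+02] F [ 0.7 -0.7 -0.8] op 0.0758
shift cm [22.44 -9.11 -3.48] turn [0.1 0.1 0.6]
```

View pics/s5.png

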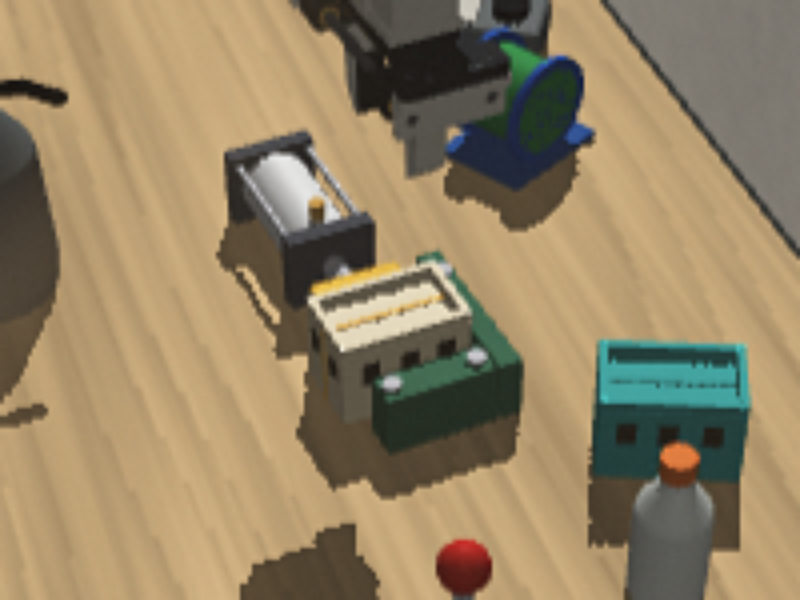

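View pics/w5.png

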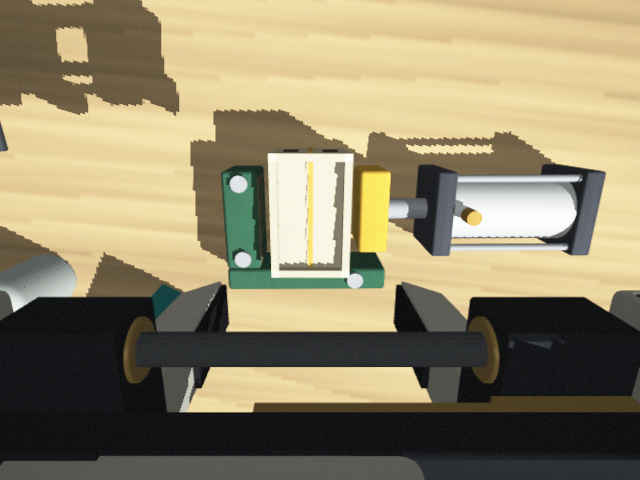

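Run:
```python
from h import *
np.set_printoptions(precision=4,suppress=True)
B=lambda u,v,z:back("wrist",u,v,z)
R=np.array([[.9952,.0976],[-.0976,.9952]])
o=np.array([.610,.2126])
for n,u,v,z in [("houseR",268,154,.07),("houseL",353,153,.07),("front",271,277,.07),("frontL",350,277,.07),("jaw",360,167,.05),("jawr",387,167,.05),("jawf",362,251,.05),("fix",265,167,.05),("fixf",262,253,.05),("stopback",230,288,.05),("stopbackL",384,287,.05)]:
  X=B(u,v,z);print(n,X,R@(X[:2]-o))
p=np.array([.5462,-.1103])
# approach: valve yaw 9
a=np.radians(9);d=np.array([np.cos(a),np.sin(a)])
print("shaft pts", p-.1*d, p+.056*d)
go(*(p-.06*d),.2,189)
```

```text
houseR [0.5606 0.1745 0.07  ] [-0.0529 -0.0331]
houseL [0.5537 0.2371 0.07  ] [-0.0537  0.0299]
front [0.6582 0.1833 0.07  ] [ 0.0451 -0.0338]
frontL [0.6519 0.2475 0.07  ] [0.0451 0.0306]
jaw [0.5651 0.2464 0.05  ] [-0.0414  0.038 ]
jawr [0.563  0.2679 0.05  ] [-0.0414  0.0596]
jawf [0.6351 0.2576 0.05  ] [0.0294 0.0423]
fix [0.5725 0.1707 0.05  ] [-0.0414 -0.0381]
fixf [0.6452 0.1727 0.05  ] [ 0.0312 -0.0431]
stopback [0.6804 0.1467 0.05  ] [ 0.0636 -0.0725]
stopbackL [0.6662 0.2814 0.05  ] [0.0627 0.063 ]
shaft pts [ 0.4474 -0.1259] [ 0.6015 -0.1015]
t 7.15 pos [0.6144 0.2128 0.2158] rpy [ 179.9    0.1 -174.4] F [ 0.7 -0.7 -0.8] op 0.0758
shift cm [ 15.96 -31.84   1.51] turn [ 0.1  0.1 -3.4]
```

```bash
python3 -m creep '[[[4,-5,0,0,0,0,-1],[8,-10,0,0,0,-2,-1],[11,-15,0,0,0,-3.4,-1],[14,-20,0,0,0,-3.4,-1],[16,-25,0,0,0,-3.4,-1],[16,-30,0,0,0,-3.4,-1],[16,-31.8,0,0,0,-3.4,-1],[16,-31.8,0,0,0,-3.4,-1]]]';  python3 - <<'E'
from h import *
im=robot.read_camera("wrist"); cv2.imwrite("pics/w6.png",im[:,:,::-1])
print([ (r["score"],w("wrist",r["centre"])) for r in robot.look_for("wrist","red_knob")])
go(.4870,-.1197,.134,189)
E
```

```text
time: 7.95
tool_pos: [0.4855, -0.1235, 0.2141]
tool_rot: [3.141, 0.001, -2.988]
contact_force: [-0.1, -0.2, -0.1]
opening: 0.0164
[(0.65, array([ 0.54185037, -0.1123414 ,  0.12614092]))]
t 8.05 pos [ 0.486  -0.1208  0.2141] rpy [ 1.799e+02  1.000e-01 -1.712e+02] F [ 0.8  0.2 -0.9] op 0.0081
shift cm [-0.11  0.08  8.01] turn [ 0.1  0.1 -0.2]
```

View pics/w6.png

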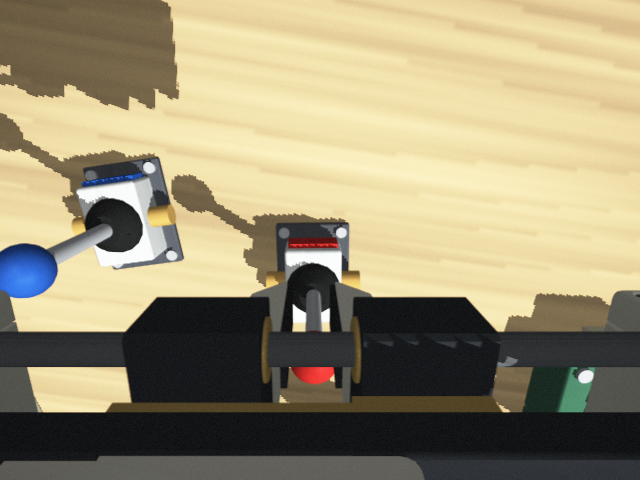

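```bash
python3 -m creep '[[[0,0,4,0,0,0,-1],[0,0,8,0,0,0,-1],[0,0,8,0,0,0,-1]]]'
python3 - <<'E'
from h import *
im=robot.read_camera("side"); cv2.imwrite("pics/s7.png",cv2.resize(im[210:410,270:470,::-1],None,fx=3,fy=3))
go(.5462,-.1103,.134,189)
E
```

```text
time: 8.35
tool_pos: [0.4828, -0.1176, 0.1294]
tool_rot: [3.133, -0.008, -2.986]
contact_force: [0.2, 0.0, 0.1]
opening: 0.0002
t 8.4 pos [ 0.4846 -0.1184  0.1322] rpy [ 179.7   -0.2 -171.1] F [0.8 0.3 1. ] op 0.0002
shift cm [-6.21 -0.15 -0.21] turn [ 0.3 -0.2 -0.1]
```

View pics/s7.png

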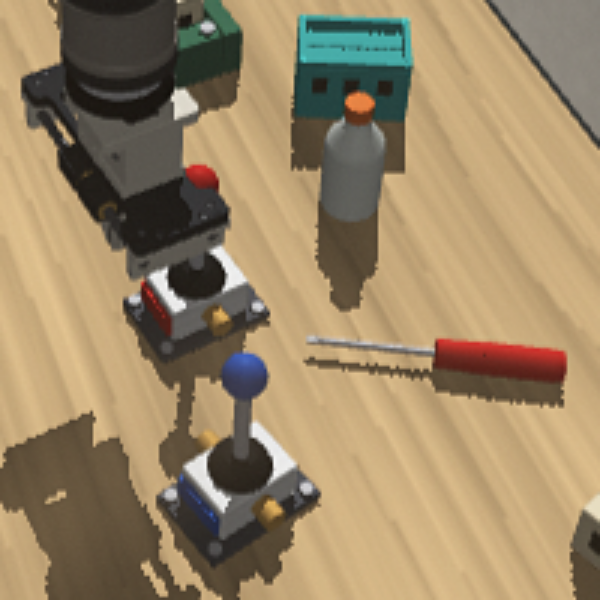

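```bash
python3 -m creep '[[[-2,-0.1,0,0,0,0,-1],[-3.5,-0.1,0,0,0,0,-1],[-4.5,-0.1,0,0,0,0,-1],[-5.5,-0.1,0,0,0,0,-1],[-6.5,-0.1,0,0,0,0,-1],[-6.5,-0.1,0,0,0,0,-1]]]'
python3 - <<'E'
from h import *
im=robot.read_camera("side"); cv2.imwrite("pics/s8.png",cv2.resize(im[130:380,240:440,::-1],None,fx=3,fy=2.4))
E
```

```text
time: 9.0
tool_pos: [0.5497, -0.1089, 0.1321]
tool_rot: [3.136, -0.004, -2.985]
contact_force: [-2.4, -0.1, 1.8]
opening: 0.0001
```

View pics/s8.png

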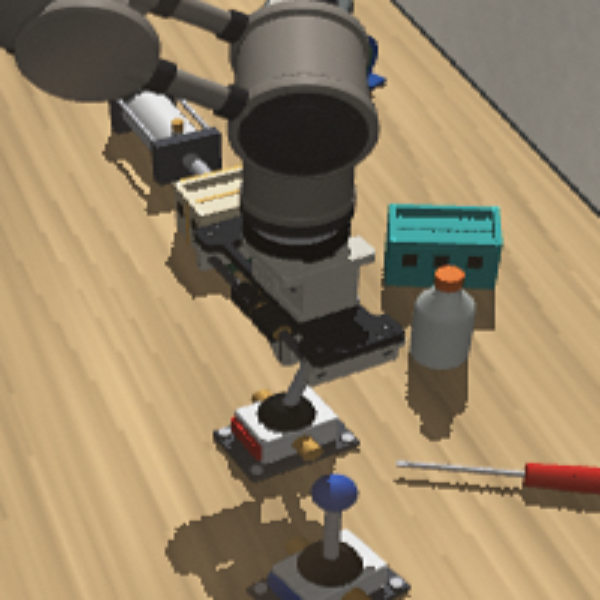

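```bash
python3 -m creep '[[[-0.8,0,0,0,0,0,-1],[-1.5,0,0,0,0,0,-1],[-2,0,0,0,0,0,-1],[-2.4,0,0,0,0,0,-1],[-2.4,0,0,0,0,0,-1]]]'
python3 - <<'E'
from h import *
im=robot.read_camera("side"); cv2.imwrite("pics/s9.png",cv2.resize(im[130:380,240:440,::-1],None,fx=3,fy=2.4))
E
```

```text
time: 9.55
tool_pos: [0.5693, -0.1058, 0.1303]
tool_rot: [3.134, -0.013, -2.985]
contact_force: [-11.6, -3.7, 1.0]
opening: 0.0005
```

View pics/s9.png

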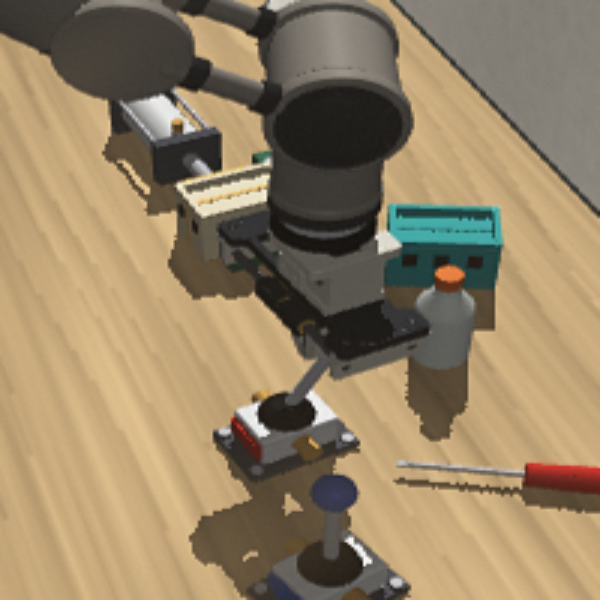

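```bash
python3 -m creep '[[[-0.4,0,-0.2,0,0,0,-1],[-0.8,0,-0.2,0,0,0,-1],[-0.9,0,-0.2,0,0,0,-1],[-0.9,0,-0.2,0,0,0,-1]]]'
python3 - <<'E'
from h import *
im=robot.read_camera("side"); cv2.imwrite("pics/s10.png",cv2.resize(im[130:380,240:440,::-1],None,fx=3,fy=2.4))
im=robot.read_camera("top"); cv2.imwrite("pics/t10.png",cv2.resize(im[160:320,190:450,::-1],None,fx=3,fy=3))
E
```

```text
time: 10.0
tool_pos: [0.5734, -0.105, 0.1302]
tool_rot: [3.132, -0.025, -2.986]
contact_force: [-14.4, -4.5, -0.4]
opening: 0.0007
```

View pics/s10.png

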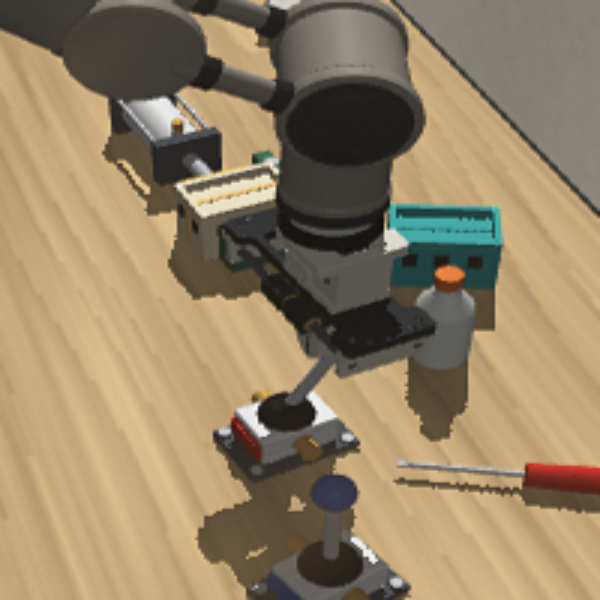

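View pics/t10.png

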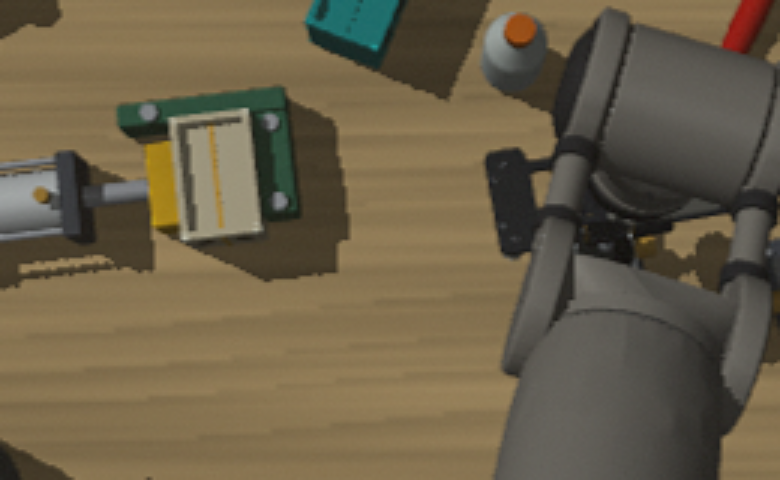

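```bash
python3 -m creep '[[[-0.6,0,0,0,1.4,0,-1],[-0.6,0,0,0,1.4,0,-1],[-0.6,0,0,0,1.4,0,-1],[-0.6,0,0,0,1.4,0,-1],[-0.6,0,0,0,1.4,0,-1],[-0.6,0,0,0,1.4,0,-1],[-0.6,0,0,0,1.4,0,-1],[-0.6,0,0,0,1.4,0,-1]]]'; python3 -c "
from h import *
go(.574,-.105,.131,189)"
```

```text
time: 10.9
tool_pos: [0.5743, -0.1051, 0.1297]
tool_rot: [3.13, -0.061, -2.986]
contact_force: [-17.3, -4.3, 8.4]
opening: 0.0008
t 10.9 pos [ 0.5743 -0.1051  0.1297] rpy [ 179.3   -3.5 -171.1] F [-17.3  -4.3   8.4] op 0.0008
shift cm [ 0.04  0.01 -0.13] turn [ 0.7 -3.5 -0.1]
```

```bash
python3 -m creep '[[[-0.6,0,-0.1,0,-1,0,-1],[-0.6,0,-0.1,0,-2,0,-1],[-0.6,0,-0.1,0,-2,0,-1],[-0.6,0,-0.1,0,-2,0,-1],[-0.6,0,-0.1,0,-2,0,-1],[-0.6,0,-0.1,0,-2,0,-1],[-0.6,0,-0.1,0,-2,0,-1],[-0.6,0,-0.1,0,-2,0,-1]]]'
python3 - <<'E'
from h import *
im=robot.read_camera("side"); cv2.imwrite("pics/s11.png",cv2.resize(im[130:380,240:440,::-1],None,fx=3,fy=2.4))
go(.574,-.105,.131,189)
E
```

```text
time: 11.7
tool_pos: [0.5744, -0.1051, 0.1294]
tool_rot: [3.128, -0.04, -2.987]
contact_force: [-20.5, -4.5, 8.1]
opening: 0.0005
t 11.75 pos [ 0.5744 -0.105   0.1294] rpy [ 179.2   -2.3 -171.1] F [-21.2  -4.5   8.2] op 0.0002
shift cm [ 0.04  0.01 -0.16] turn [ 0.8 -2.3 -0.1]
```

View pics/s11.png

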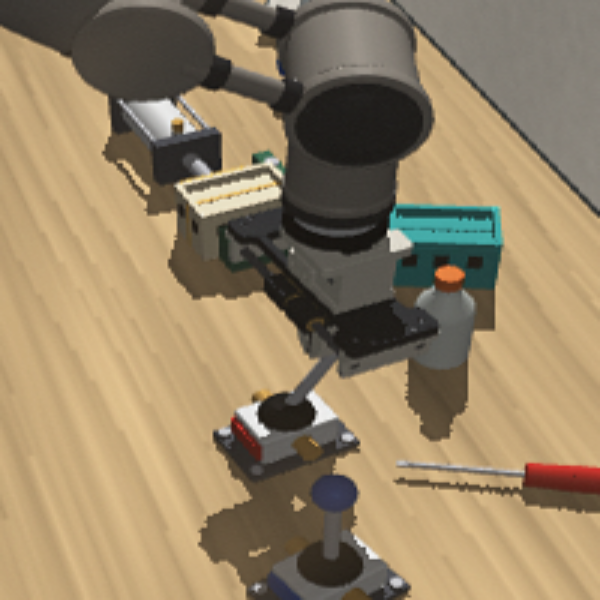

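```bash
for i in 1; do python3 -m creep '[[[-0.4,0,0,0,0,0,-1],[-0.4,0,0,0,0,0,-1],[-0.4,0,0,0,0,0,-1],[-0.4,0,0,0,0,0,-1],[-0.4,0,0,0,0,0,-1],[-0.4,0,0,0,0,0,-1],[-0.4,0,0,0,0,0,-1],[-0.4,0,0,0,0,0,-1]]]'; done;  python3 -m creep '[[[-0.4,0,0,0,0,0,-1],[-0.4,0,0,0,0,0,-1],[-0.4,0,0,0,0,0,-1],[-0.4,0,0,0,0,0,-1],[-0.4,0,0,0,0,0,-1],[-0.4,0,0,0,0,0,-1],[-0.4,0,0,0,0,0,-1],[-0.4,0,0,0,0,0,-1]]]'
 python3 -m creep '[[[-0.4,0,0,0,0,0,-1],[-0.4,0,0,0,0,0,-1],[-0.4,0,0,0,0,0,-1],[-0.4,0,0,0,0,0,-1],[-0.4,0,0,0,0,0,-1],[-0.4,0,0,0,0,0,-1],[-0.4,0,0,0,0,0,-1],[-0.4,0,0,0,0,0,-1]]]'; python3 -c "
from h import *
go(.485,-.119,.131,189)"
```

```text
time: 12.55
tool_pos: [0.5742, -0.1052, 0.1294]
tool_rot: [3.127, -0.049, -2.987]
contact_force: [-16.8, -2.9, 9.5]
opening: 0.0006
time: 13.35
tool_pos: [0.5742, -0.1052, 0.1295]
tool_rot: [3.126, -0.058, -2.987]
contact_force: [-15.0, -2.1, 11.0]
opening: 0.0
time: 14.15
tool_pos: [0.5742, -0.1052, 0.1296]
tool_rot: [3.124, -0.066, -2.988]
contact_force: [-15.6, -1.4, 11.0]
opening: 0.0008
t 14.15 pos [ 0.5742 -0.1052  0.1296] rpy [ 179.    -3.8 -171.2] F [-15.6  -1.4  11. ] op 0.0008
shift cm [ 9.02 -0.01  0.45] turn [ 1.  -3.8 -0.2]
```

```bash
python3 -m creep '[[[1.5,0,0,0,-1,0,-1],[3,0,0,0,-2,0,-1],[4.5,0,0,0,-3,0,-1],[6,0,0,0,-3.8,0,-1],[7.5,0,0,0,-3.8,0,-1],[9,0,0,0,-3.8,0,-1],[10.5,0,0,0,-3.8,0,-1],[10.5,0,0,0,-3.8,0,-1]]]';python3 -m creep '[[[0,0,-4,0,0,0,-1],[2,0,-9,0,0,0,-1],[3,0,-12,0,0,0,-1],[3,0,-12,0,0,0,-1]]]'
python3 - <<'E'
from h import *
im=robot.read_camera("side"); cv2.imwrite("pics/s12.png",cv2.resize(im[130:410,220:480,::-1],None,fx=3,fy=2.14))
im=robot.read_camera("top"); cv2.imwrite("pics/t12.png",cv2.resize(im[160:320,190:450,::-1],None,fx=3,fy=3))
E
```

```text
time: 14.95
tool_pos: [0.4697, -0.1215, 0.1369]
tool_rot: [3.125, 0.0, -2.99]
contact_force: [-0.3, 0.4, 0.7]
opening: 0.0003
time: 15.35
tool_pos: [0.4422, -0.1292, 0.2618]
tool_rot: [3.131, 0.009, -2.991]
contact_force: [0.4, -0.0, -0.4]
opening: 0.0005
```

View pics/s12.png

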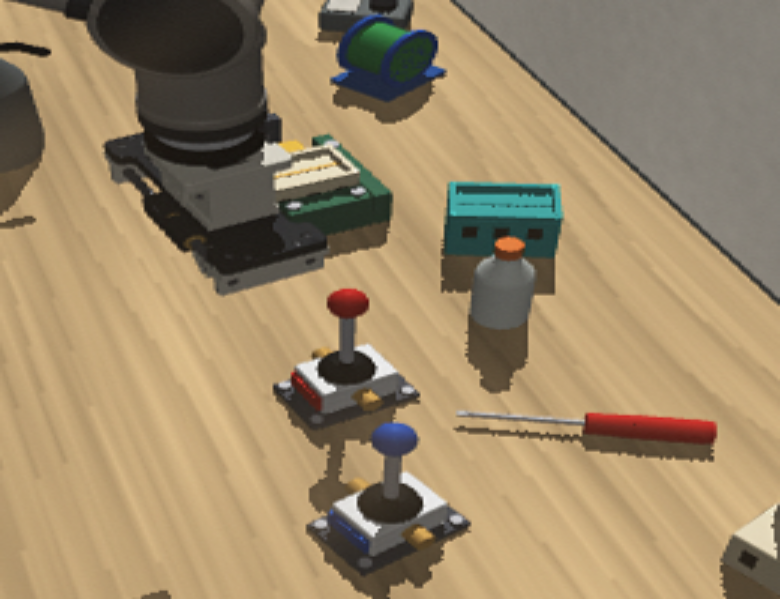

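View pics/t12.png

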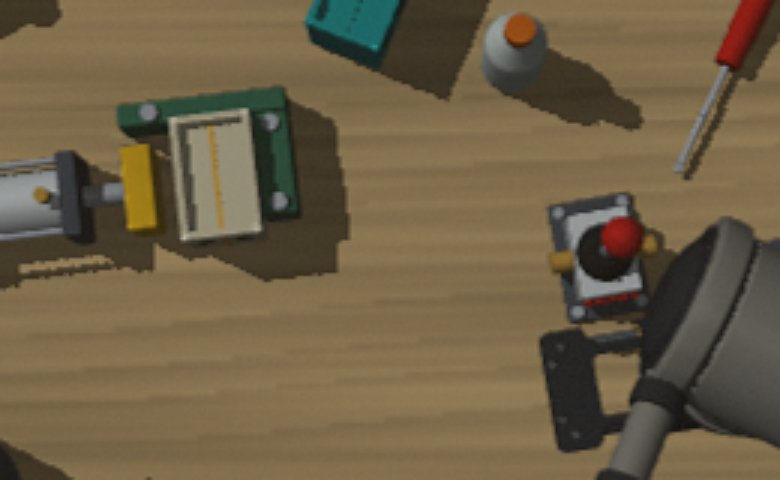

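Run:
```python
from h import *
np.set_printoptions(precision=4,suppress=True)
R=np.array([[.9952,.0976],[-.0976,.9952]]);o=np.array([.610,.2126])
f=lambda x,y,z:back("top",190+(x-1)/3,160+(y-1)/3,z)
H=[f(*p,.07) for p in [(168,118),(247,109),(262,233),(182,242)]]
print([R@(h[:2]-o) for h in H], R@(np.mean(H,0)[:2]-o))
for a,b in((0,3),(1,2)):
  d=H[a]-H[b];print(np.degrees(np.arctan2(d[1],d[0])),np.linalg.norm(d))
for n,x,y in[("jawfront",158,229),("jawback",152,147),("jawouterfront",131,232),("fixfront",274,215),("fixfrontouter",298,212),("stop",120,131),("stopback",118,105),("stopbackR",284,88)]: print(n,R@(f(x,y,.05)[:2]-o))
```

```text
[array([0.05 , 0.023]), array([ 0.05  , -0.0409]), array([-0.0511, -0.0425]), array([-0.0511,  0.0216])] [-0.0005 -0.0097]
6.366235937126458 0.10103137893936781
6.514836501469089 0.10113184768649713
jawfront [-0.0357  0.0426]
jawback [0.0318 0.041 ]
jawouterfront [-0.0357  0.0646]
fixfront [-0.035 -0.052]
fixfrontouter [-0.0348 -0.0716]
stop [0.0479 0.0657]
stopback [0.0696 0.0653]
stopbackR [ 0.0681 -0.0711]
```

```bash
python3 -c "
from h import *
s=robot.observe();print(s['time'],s['contact_force']);print(robot.hand_in())"
```

```text
15.45 [-0.36979304 -0.00333931 -1.28845314]
the job is handed in; nothing more can be done
None
```

The house is home in the clamp, and I've handed the job in at 15.5 s of the 70 s allowed. The hand-in reports no verdict, so the results below are my own measurements.

**What I did:** I pinched the house lightly near its top with a 10 N grip setting, squared it to the channel, and slid it in. It met the back stop with about 7 N. I then pushed the red lever over with closed fingers, held it for about 4 s, backed off so it sprang back, and lifted clear.

**Last checks, from the top camera:**
- **House:** its centre is 0.5 mm short of home and 9.7 mm off the channel's middle line, towards the fixed jaw. It is square to within about 1° and looked upright in the side view.
- **Jaw:** the yellow jaw is back open at about +42 mm.
- **Levers:** the red knob is back at its starting pixel. The blue lever still looked upright.
- **Bystanders:** the glue bottle and screwdriver looked unmoved. I did not check the sprayer up close at the end, and only its edge showed in the last pictures.

**Less certain:**
- **Lever angle:** I could not read it directly. From the tool position I estimate 0.57–0.6 rad. The tool stopped advancing while the force rose to about 21 N, so I take it to have been at its stop.
- **Hand tilt:** while holding the lever I turned the hand the wrong way at first. It stayed 2–4° off vertical for the rest of the hold, but the lever position did not change.
- **Wrist-camera reading:** before the squeeze it showed the house sticking out about 12 mm in front of the jaws instead of 15 mm. The top-camera check afterwards agreed with home.

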